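# Store the fryer drain rod heavy end down

## Robot

A 7-joint arm with a two-finger parallel gripper is mounted at the origin on a cart in front of the work surface, level with it; the furniture and walls round the work are solid. World frame = base frame: x ahead of the robot, y to its left, z up, the work surface at z = 0. Lengths are in m, angles in rad, forces in N, time in s.
With the tool pointing down it reaches from about 0.425 to 0.875 m from the base axis. Payload 4.7 kg.
Tool frame: the origin (TCP) lies between the finger pads; the fingertips stand 14 mm ahead of it and the grasp point (between the pads) lies 5 mm behind it; z points along the fingers, y is the line along which they close (so a half turn about z gives the same grasp; the last joint's range is limited). The gripper opens to 87 mm and grips with 3 to 60 N. Pads are 19 mm wide; open, the fingers measure 117 mm over their backs; the gripper's body (75 mm by 190 mm) begins 51 mm behind the grasp point.
Start: joints at [-1.326, 0.321, -0.07, 1.45, 0.023, 1.371, -0.057], TCP at [0.149, 0.633, 0.237] pointing down, gripper open.
Joint ranges: [-2.86, 2.86], [-0.3, 2.09], [-1.38, 1.24], [0.06, 2.45], [-1.56, 4.7], [0.09, 2.05], [-2.69, 2.69]. Speed limits (rad/s): [2.57, 2.57, 3.14, 3.14, 3.14, 3.14, 3.14].

## Interface

Orientations are given as a rotation vector (axis times angle).
In Python, from bench import get_state, get_image, camera_params, close_job gives the robot as it stands. The module is installed in compiled form; this text tells all that it offers.
- The arm moves only by the tool arm_command, never from a script. Its argument "motion" is a list of rows, each a list of 5 numbers: the finger opening in mm, from 0 to 87, then the shift along the tool's x, y, z in mm, then the turn about the tool's z in degrees. In form: [[gripper, x, y, z, spin], ...]. A call has 1 to 5 rows; each row is the pose to reach, as a shift and turn from the pose commanded when the call began, along the tool's axes at that moment; what a row does not reach only later rows make up. A row lasts 1/12 s, in which the tool goes at most 41.7 mm and 7.16 degrees, less where a joint would pass 70% of its speed; a pose out of reach is approached as far as the arm can. A call with a gripper value outside its range is refused whole. The fingers move at their own pace and stop on an object; "newtons" is the grip in N (left out, the last holds). Time passes only in rows, so rows that repeat a pose let the fingers close. It gives the time, the measured TCP pose, the force, the opening and the grip force at its end, in the units of the state.
- get_state(): the state, without advancing time (a new reading comes with each control period).
- get_image(name): name is "scene" or "top"; returns (picture, depth): 480x640x3 uint8, red, green, blue; 480x640 float32, m along the optical axis (not along the pixel's ray), 0 where there is no reading.
- camera_params(name): a dict with "intrinsics" (3x3 intrinsics, pixels), "extrinsics" (4x4, takes a point from camera to world coordinates). Camera axes: x right, y down, z forward; pixel columns grow to the right and rows downward; lengths in m; the calibration is good to about 2 mm. A picture is of the moment at which its call begins. camera_params takes no time and is no camera call.
- close_job(): hands the job in; it is judged then, once.
The state is a dict: "time": time; "joint_positions": joint angles; "qd": joint speeds; "joint_torque": joint torques, N m; "position": TCP position; "tool_rot": TCP orientation; "ft_force": force on the tool from outside, world axes, zero at the start; "torque": the same for the moment, N m; "grip_width": opening from 0.0 (shut) to 1.0 (fully open); "grip_force": force on a finger pad.
Only numpy, scipy, OpenCV 4.12 (cv2) and the standard library are available. Lean on these libraries where they do the work, as an engineer would, in place of code of your own. Each camera call takes 0.05 s, during which the arm holds its last target. There are 200 camera calls.

## Task

Pick up the steel drain rod by the stirrup at its middle and lift it clear, so that its heavy end drops and shows itself. Then stand the rod heavy end down in the large steel drip pot, on the pot's floor, and let go so that it leans on the rim.

Things in the scene. Friction and masses are not known exactly. Their poses are not given: they have to be found in the camera images.
- stirrup_grip (a point): Centre of the wooden grip block (24 mm along the rod, 16 mm across: grip here, 34 mm high) of a steel stirrup that straddles the drain rod at mid-length and pivots on a pin across it; 63 mm above the rod's axis, 76 mm above the worktop at first. Axes: x along the lying rod, y across it, z up. Lifted here, the rod (0.25 to 0.4 kg) sinks heavy end first to a stop 62 degrees below level, in about 1 s.
- rod_end_1 (a point): Middle of one end face of the drain rod: a round steel tube 18 mm thick, 230 mm long, with a grey square cap (26 x 26 mm, 30 mm long) at each end. It lies on its caps, axis 13 mm up. x axis: along the rod from end 1 to end 2. The ends look alike; one hides a heavy steel core, which shows only on lifting.
- rod_end_2 (a point): Middle of the other end face of the drain rod, 230 mm from end 1; same cap, same axes.
- pot_floor (a point): Centre of the inner floor of the drip pot: round, straight-sided, plain steel, the largest open pot here, fixed to the worktop on a flange 112 mm wide. Outside 96 mm wide and 75 mm high, inside 90 mm wide and 71 mm deep; inner floor 4 mm above the worktop. z points up.
Things that resemble listed ones, but are neither listed nor needed, are in the scene too. What is shaped like the part that bears pot_floor but blue or yellow is not meant.

How it is judged:
By the outcome, as a careful person would: the job done as asked, in the order asked, and still so for the second after the job is handed in, with the robot touching nothing.
It also fails if it takes over 38 s, if anything falls off the work surface, if the arm or the gripper's body presses on something with over 40 N, if the wrist force passes 120 N, or if a joint passes its speed limit or range.

## Working session

There is one attempt and no reset: what is moved stays moved. The work goes in short steps, Python scripts to look and compute and a tool call to move; the robot and the scene stay as the last step left them, time stands still between calls to the robot, and variables do not carry over. Pictures are saved under pics/ and viewed, at most 10 in all, crops included, and the job is handed in when it is done.

Besides the shell and the picture viewer there is one more tool, called after "Emit:" by a JSON object that holds its "api" and its "payload". arm_command: Moves the arm, as the interface text tells. Its arguments: {"type":"object","properties":{"motion":{"type":"array"},"newtons":{"type":"number"}},"required":["motion"]}

```bash
mkdir -p pics; cat > h.py <<'E'
import numpy as np, cv2
from bench import *
def snap(name,tag):
    im,d=get_image(name); cv2.imwrite(f'pics/{tag}.png',im[:,:,::-1]); np.savez(f'pics/{tag}.npz',d=d,im=im); return im,d
def cloud(name,d):
    p=camera_params(name);K=np.array(p['intrinsics']);T=np.array(p['extrinsics'])
    v,u=np.mgrid[:480,:640]
    P=np.stack([(u-K[0,2])/K[0,0]*d,(v-K[1,2])/K[1,1]*d,d],-1)
    return P@T[:3,:3].T+T[:3,3]
E
python3 - <<'E'
from h import *
s=get_state();print(s)
for n in('top','scene'):
    snap(n,n+'0');print(camera_params(n))
E
```

```text
{'time': 0.0, 'joint_positions': array([-1.32589587,  0.32182081, -0.07011445,  1.45170892,  0.02260538,
        1.37082241, -0.05691334]), 'qd': array([-0.00031798, -0.00116003,  0.00035303,  0.00029925, -0.00019271,
        0.00088288,  0.00098761]), 'joint_torque': array([-3.56591645e-04, -4.91266072e+01, -4.04022820e-01, -3.12536967e+01,
       -6.38732314e-02,  4.33907867e-02,  1.69855557e-04]), 'position': array([0.14859771, 0.63221853, 0.23544614]), 'tool_rot': array([-3.61647513e-01, -3.12057540e+00,  3.09050622e-03]), 'ft_force': array([ 0.87645176,  0.24939579, -1.19010993]), 'torque': array([-0.037225  , -0.00949495, -0.03072349]), 'grip_force': 0.0, 'grip_width': 1.0036640933458583}
{'intrinsics': array([[497.03638625,   0.        , 310.88063148],
       [  0.        , 497.03638625, 234.66714238],
       [  0.        ,   0.        ,   1.        ]]), 'extrinsics': array([[ 0.01913395, -0.98710447,  0.15892972,  0.31875453],
       [-0.99962576, -0.01577869,  0.0223468 ,  0.25552587],
       [-0.01955092, -0.15929782, -0.98703696,  1.33791955],
       [ 0.        ,  0.        ,  0.        ,  1.        ]])}
{'intrinsics': array([[522.93756145,   0.        , 319.36208211],
       [  0.        , 522.93756145, 236.57905435],
       [  0.        ,   0.        ,   1.        ]]), 'extrinsics': array([[ 0.00373851, -0.46218131,  0.88677757, -0.89479526],
       [-0.9999825 , -0.00579329,  0.00119635,  0.28916327],
       [ 0.00458443, -0.88676653, -0.46219488,  0.78376853],
       [ 0.        ,  0.        ,  0.        ,  1.        ]])}
```

View pics/top0.png

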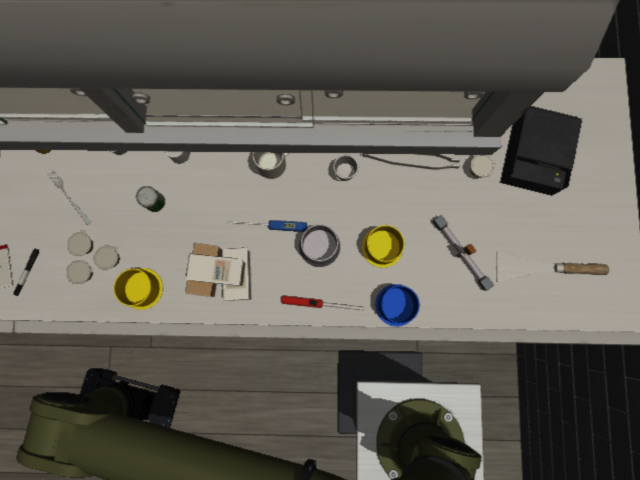

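View pics/scene0.png

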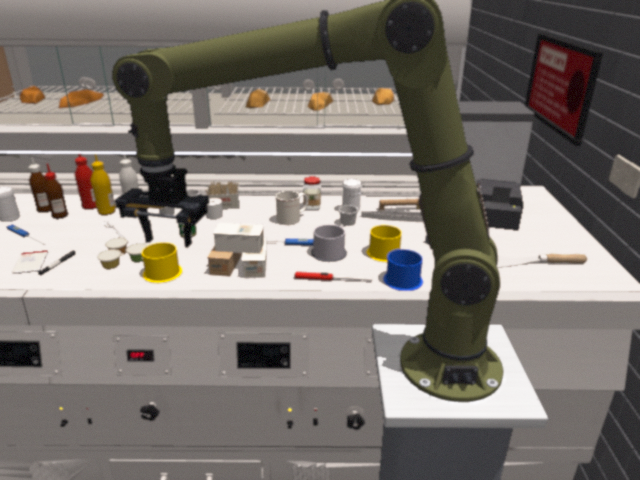

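The top view shows the rod between caps at (438,221) and (488,284), with its brown grip at about (470,249). The grey pot is at (319,244), with a yellow pot at (383,245) and a blue one at (398,304).

```bash
python3 - <<'E'
from h import *
z=np.load('pics/top0.npz');d=z['d'];im=z['im'].astype(int);P=cloud('top',d)
def box(u0,u1,v0,v1):
    m=np.zeros(d.shape,bool);m[v0:v1,u0:u1]=1;return m&(d>0)
# rod
b=box(425,497,208,295); z_=P[...,2]
r=b&(z_>.012)&(z_<.04); p=P[r]; 
x=p[:,:2];c=np.median(x,0);w,V=np.linalg.eigh(np.cov((x-c).T));a=V[:,1]
t=(x-c)@a;n=(x-c)@V[:,0];print('rod',r.sum(),'axis',a,'ends',c+a*t.min(),c+a*t.max(),t.max()-t.min(),'n med',np.median(n),'mid',c+a*(t.min()+t.max())/2)
g=b&(z_>.055);q=P[g];print('grip',g.sum(),q.mean(0),q.min(0),q.max(0))
o=b&(im[...,0]-im[...,2]>40);q=P[o];print('brown',o.sum(),np.median(q,0),q.min(0),q.max(0))
q=q[q[:,2]>q[:,2].max()-.008];print('browntop',len(q),q.mean(0),q.min(0),q.max(0))
# pots
for nm,bx in dict(pot=(292,347,218,272),yel=(358,410,220,272),blue=(372,424,280,332)).items():
    m=box(*bx)&(z_>.066)&(z_<.085);q=P[m];(cx,cy),rr=cv2.minEnclosingCircle(q[:,:2].astype(np.float32));print(nm,m.sum(),cx,cy,rr,q[:,2].max())
print('floor z',P[244,319],'table',P[200,220],P[270,330])
# shelf edge
for u in(319,470):
    print([(v,P[v,u].round(2).tolist()) for v in(60,120,135,148,155)])
s=get_state()
R=cv2.Rodrigues(s['tool_rot'])[0];print(R.round(3))
E
```

```text
rod 682 axis [-0.8125069  -0.58295158] ends [ 0.57970506 -0.04483803] [ 0.3936774  -0.17830781] 0.22895517363813023 n med 0.005379451673934945 mid [ 0.48669123 -0.11157292]
grip 96 [ 0.48984534 -0.11525926  0.08614864] [ 0.47862918 -0.12890784  0.05535483] [ 0.50262313 -0.10560286  0.10000024]
brown 53 [ 0.4913032  -0.11861329  0.09315739] [ 0.47932131 -0.15776947 -0.00059588] [ 0.50219161 -0.10821468  0.10000024]
browntop 32 [ 0.48982128 -0.11789798  0.0953776 ] [ 0.48079664 -0.12890784  0.09245074] [ 0.50147852 -0.10821468  0.10000024]
pot 166 0.5034266114234924 0.2638530433177948 0.04846654832363129 0.08186618495611553
yel 177 0.5038034915924072 0.09346920251846313 0.04850854352116585 0.08359109756737593
blue 187 0.34934645891189575 0.05788448080420494 0.048206061124801636 0.08271449033604816
floor z [0.50798503 0.26321986 0.00604974] table [0.62700627 0.53896195 0.00151056] [ 0.43879014  0.23241989 -0.00214004]
[(60, [0.68, 0.26, 0.68]), (120, [0.73, 0.27, 0.33]), (135, [0.7, 0.27, 0.33]), (148, [0.68, 0.27, 0.3]), (155, [0.76, 0.27, 0.0])]
[(60, [0.68, 0.05, 0.68]), (120, [0.73, -0.05, 0.34]), (135, [0.7, -0.05, 0.33]), (148, [0.68, -0.06, 0.31]), (155, [0.77, -0.15, 0.0])]
[[-0.973  0.229 -0.   ]
 [ 0.229  0.973 -0.002]
 [-0.    -0.002 -1.   ]]
```

```bash
cat >> h.py <<'E'
def plan(wps,step=.034,dstep=6.5):
    """wps: (x,y,z,psi deg) of the TCP; psi = heading of tool y. Prints the calls' rows (x,y,z mm, spin)."""
    s=get_state();R=cv2.Rodrigues(s['tool_rot'])[0]
    p=s['position'].copy();psi=np.degrees(np.arctan2(R[1,1],R[0,1]));rows=[]
    print('now',p.round(4),round(psi,1),'down',R[:,2].round(3),'t',s['time'],'F',s['ft_force'].round(1))
    q=np.r_[p,psi];pts=[]
    for w in wps:
        w=np.array(w,float);n=int(np.ceil(max(np.linalg.norm(w[:3]-q[:3])/step,abs(w[3]-q[3])/dstep,1)))
        pts+=[q+(w-q)*i/n for i in range(1,n+1)];q=w
    b=np.r_[p,psi]
    for i in range(0,len(pts),5):
        c,sn=np.cos(np.radians(b[3])),np.sin(np.radians(b[3]));out=[]
        for t in pts[i:i+5]:
            d=(t-b)*1000
            v=np.round([-sn*d[0]+c*d[1],c*d[0]+sn*d[1],-d[2],-(t[3]-b[3])])
            out.append([87]+[int(k) for k in v])
        last=out[-1];x,y=last[1]/1000,last[2]/1000
        b=b+np.array([-sn*x+c*y,c*x+sn*y,-last[3]/1000,-last[4]])
        print(out)
E
python3 -c "
from h import *
plan([(.42,.36,.235,20),(.49,-.117,.2,-54.3),(.49,-.117,.16,-54.3)])"
```

```text
now [0.1486 0.6323 0.2356] 76.8 down [-0.    -0.002 -1.   ] t 0.1 F [-0.1 -0.3 -0.5]
[[87, -27, -17, 0, 5], [87, -54, -34, 0, 9], [87, -82, -51, 0, 14], [87, -109, -68, 0, 19], [87, -136, -85, 0, 24]]
[[87, -32, -4, 0, 4], [87, -63, -8, 0, 9], [87, -95, -13, 0, 14], [87, -127, -17, 0, 19], [87, -159, -22, 0, 23]]
[[87, -30, 9, 1, 5], [87, -61, 17, 1, 10], [87, -91, 5, 3, 15], [87, -121, -7, 5, 20], [87, -151, -18, 8, 25]]
[[87, -32, 2, 2, 5], [87, -64, 4, 4, 10], [87, -96, 6, 7, 14], [87, -128, 8, 9, 19], [87, -160, 10, 11, 24]]
[[87, -29, 15, 3, 5], [87, -58, 30, 5, 10], [87, -86, 45, 7, 15], [87, -114, 59, 10, 20], [87, -143, 74, 12, 25]]
[[87, -19, 26, 2, 5], [87, -39, 51, 5, 10], [87, -39, 51, 25, 10], [87, -39, 51, 45, 10]]
```

Emit:
{"api": "arm_command", "payload": {"motion": [[87,-27,-17,0,5],[87,-54,-34,0,9],[87,-82,-51,0,14],[87,-109,-68,0,19],[87,-136,-85,0,24]]}}

```text
time: 0.52
position: [0.2625, 0.5174, 0.2361]
tool_rot: [-1.009, -2.975, 0.001]
ft_force: [1.0, -0.4, 0.1]
grip_width: 1.0
grip_force: 0.0
```

Emit:
{"api": "arm_command", "payload": {"motion": [[87,-32,-4,0,4],[87,-63,-8,0,9],[87,-95,-13,0,14],[87,-127,-17,0,19],[87,-159,-22,0,23]]}}

```text
time: 0.93
position: [0.3758, 0.4038, 0.2362]
tool_rot: [-1.582, -2.714, 0.001]
ft_force: [0.6, 0.3, 0.0]
grip_width: 1.001
grip_force: 0.0
```

Emit:
{"api": "arm_command", "payload": {"motion": [[87,-30,9,1,5],[87,-61,17,1,10],[87,-91,5,3,15],[87,-121,-7,5,20],[87,-151,-18,8,25]]}}

```text
time: 1.35
position: [0.4344, 0.2635, 0.2281]
tool_rot: [-2.132, -2.307, 0.001]
ft_force: [0.7, -0.5, 0.4]
grip_width: 1.0
grip_force: 0.0
```

Emit:
{"api": "arm_command", "payload": {"motion": [[87,-32,2,2,5],[87,-64,4,4,10],[87,-96,6,7,14],[87,-128,8,9,19],[87,-160,10,11,24]]}}

```text
time: 1.77
position: [0.4573, 0.105, 0.2172]
tool_rot: [-2.565, -1.814, 0.0]
ft_force: [1.2, -0.1, -0.1]
grip_width: 1.002
grip_force: 0.0
```

Emit:
{"api": "arm_command", "payload": {"motion": [[87,-29,15,3,5],[87,-58,30,5,10],[87,-86,45,7,15],[87,-114,59,10,20],[87,-143,74,12,25]]}}

```text
time: 2.18
position: [0.48, -0.0541, 0.2052]
tool_rot: [-2.896, -1.216, 0.0]
ft_force: [0.7, -0.5, -0.5]
grip_width: 0.994
grip_force: 0.0
```

Emit:
{"api": "arm_command", "payload": {"motion": [[87,-19,26,2,5],[87,-39,51,5,10],[87,-39,51,25,10],[87,-39,51,45,10],[87,-39,51,45,10]]}}

```text
time: 2.6
position: [0.4869, -0.1165, 0.157]
tool_rot: [-2.988, -0.962, 0.01]
ft_force: [-0.3, 1.3, -0.2]
grip_width: 1.005
grip_force: 0.0
```

```bash
python3 - <<'E'
from h import *
snap('scene','s1'); im,d=snap('top','t1')
cv2.imwrite('pics/c1.png',np.hstack([cv2.resize(cv2.imread('pics/t1.png')[190:310,400:520],(400,400)),cv2.resize(cv2.imread('pics/s1.png')[180:300,370:490],(400,400))]))
plan([(.49,-.117,.076,-54.3)])
E
```

```text
now [ 0.4891 -0.1161  0.1601] -54.2 down [-0.002 -0.    -1.   ] t 2.7 F [-0.5 -0.2 -0.3]
[[87, 0, 0, 28, 0], [87, 0, 1, 56, 0], [87, 0, 1, 84, 0]]
```

View pics/c1.png

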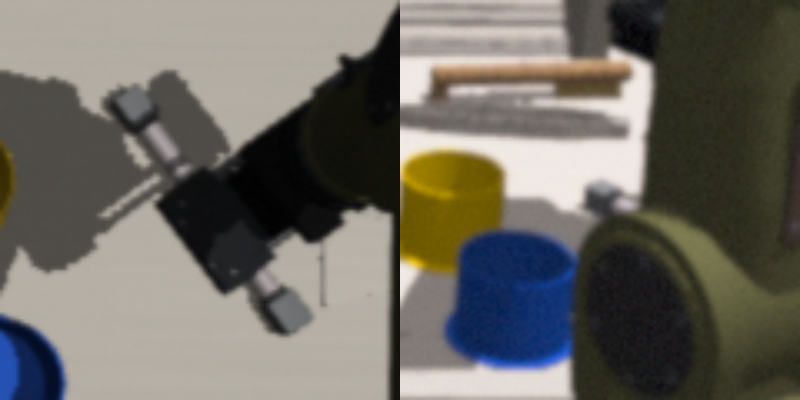

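The crop shows the gripper centred over the rod's middle, fingers across it, and both caps free. Descending.

Emit:
{"api": "arm_command", "payload": {"motion": [[87,0,0,28,0],[87,0,1,56,0],[87,0,1,76,0],[87,0,1,84,0],[87,0,1,84,0]]}}

```text
time: 3.12
position: [0.4897, -0.1165, 0.0759]
tool_rot: [-2.989, -0.966, 0.003]
ft_force: [0.2, 0.3, -0.0]
grip_width: 1.0
grip_force: 0.0
```

Emit:
{"api": "arm_command", "payload": {"motion": [[0,0,0,0,0],[0,0,0,0,0],[0,0,0,0,0],[0,0,0,0,0],[0,0,0,0,0]], "newtons": 35}}

```text
time: 3.53
position: [0.491, -0.1171, 0.0774]
tool_rot: [2.99, 0.965, 0.003]
ft_force: [-0.8, -0.3, -0.0]
grip_width: 0.709
grip_force: 0.0
```

Emit:
{"api": "arm_command", "payload": {"motion": [[0,0,0,0,0],[0,0,0,0,0],[0,0,0,0,0],[0,0,0,0,0],[0,0,0,0,0]]}}

```text
time: 3.95
position: [0.4903, -0.1171, 0.0765]
tool_rot: [-2.99, -0.965, 0.0]
ft_force: [-0.3, 0.2, -0.1]
grip_width: 0.328
grip_force: 0.0
```

Emit:
{"api": "arm_command", "payload": {"motion": [[0,0,0,0,0],[0,0,0,0,0],[0,0,0,0,0],[0,0,0,0,0],[0,0,0,0,0]]}}

```text
time: 4.37
position: [0.4903, -0.1172, 0.0765]
tool_rot: [2.99, 0.965, 0.0]
ft_force: [0.2, -0.9, -1.4]
grip_width: 0.183
grip_force: 35.0
```

Emit:
{"api": "arm_command", "payload": {"motion": [[0,0,0,0,0],[0,0,0,0,0],[0,0,0,0,0]]}}

```text
time: 4.62
position: [0.4903, -0.1171, 0.0765]
tool_rot: [-2.99, -0.965, 0.0]
ft_force: [0.0, 0.1, -0.8]
grip_width: 0.186
grip_force: 35.0
```

Gripped at 16 mm. Lifting.

Emit:
{"api": "arm_command", "payload": {"motion": [[0,0,0,-15,0],[0,0,0,-40,0],[0,0,0,-65,0],[0,0,0,-90,0],[0,0,0,-115,0]]}}

```text
time: 5.03
position: [0.4894, -0.117, 0.1921]
tool_rot: [-2.989, -0.964, 0.003]
ft_force: [1.0, 0.5, -2.5]
grip_width: 0.18
grip_force: 35.0
```

Emit:
{"api": "arm_command", "payload": {"motion": [[0,0,0,-25,0],[0,0,0,-50,0],[0,0,0,-75,0],[0,0,0,-95,0],[0,0,0,-110,0]]}}

```text
time: 5.45
position: [0.4902, -0.1172, 0.3031]
tool_rot: [-2.989, -0.965, -0.001]
ft_force: [0.6, -0.3, -3.4]
grip_width: 0.18
grip_force: 35.0
```

Emit:
{"api": "arm_command", "payload": {"motion": [[0,0,0,0,0],[0,0,0,0,0],[0,0,0,0,0],[0,0,0,0,0],[0,0,0,0,0]]}}

```text
time: 5.87
position: [0.4896, -0.117, 0.3002]
tool_rot: [-2.989, -0.965, 0.004]
ft_force: [0.3, 0.2, -3.3]
grip_width: 0.182
grip_force: 35.0
```

```bash
python3 - <<'E'
from h import *
snap('scene','s2'); im,d=snap('top','t2')
cv2.imwrite('pics/c2.png',np.hstack([cv2.resize(cv2.imread('pics/t2.png')[170:310,400:540],(400,400)),cv2.resize(cv2.imread('pics/s2.png')[120:290,360:530],(400,400))]))
plan([])
E
```

```text
now [ 0.4899 -0.117   0.3007] -54.2 down [-0.002 -0.    -1.   ] t 5.9667 F [-0.3 -0.8 -2.9]
```

View pics/c2.png

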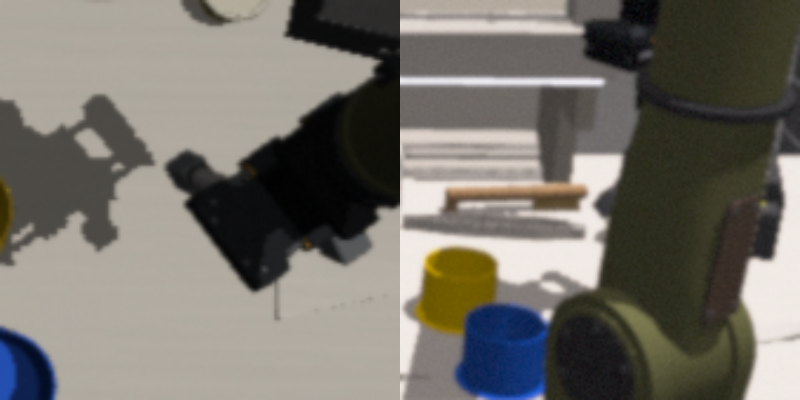

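The far-side cap shows at (190,170) in the crop and the near-side cap at (345,240). I'll read which one is lower from the depth.

Emit:
{"api": "arm_command", "payload": {"motion": [[0,0,0,0,0],[0,0,0,0,0],[0,0,0,0,0],[0,0,0,0,0],[0,0,0,0,0]]}}

```text
time: 6.38
position: [0.4904, -0.1171, 0.3016]
tool_rot: [-2.99, -0.965, -0.0]
ft_force: [0.1, 0.6, -3.7]
grip_width: 0.178
grip_force: 35.0
```

```bash
python3 - <<'E'
from h import *
im,d=snap('top','t3')
cv2.imwrite('pics/c3.png',cv2.resize(cv2.imread('pics/t3.png')[170:310,400:540],(560,560)))
a=np.array([.8125,.583]);pin=np.array([.49,-.117])
for tag in('t2','t3'):
    P=cloud('top',np.load(f'pics/{tag}.npz')['d'])
    q=P.reshape(-1,3);s=(q[:,:2]-pin)@a;n=(q[:,:2]-pin)@[-.583,.8125]
    for lo,hi in((-.12,-.042),(.042,.12)):
        m=(s>lo)&(s<hi)&(abs(n)<.02)&(q[:,2]>.05)&(q[:,2]<.4)
        print(tag,lo,m.sum(),[ (round(np.median(s[m&(abs(s-c)<.008)]),3),round(np.median(q[m&(abs(s-c)<.008),2]),3)) for c in np.arange(lo+.008,hi,.012) if (m&(abs(s-c)<.008)).any()])
E
```

```text
t2 -0.12 133 [(np.float64(-0.06), np.float64(0.336)), (np.float64(-0.053), np.float64(0.338))]
t2 0.042 124 [(np.float64(0.05), np.float64(0.164)), (np.float64(0.059), np.float64(0.155))]
t3 -0.12 125 [(np.float64(-0.06), np.float64(0.336)), (np.float64(-0.053), np.float64(0.338))]
t3 0.042 125 [(np.float64(0.05), np.float64(0.166)), (np.float64(0.059), np.float64(0.156))]
```

View pics/c3.png

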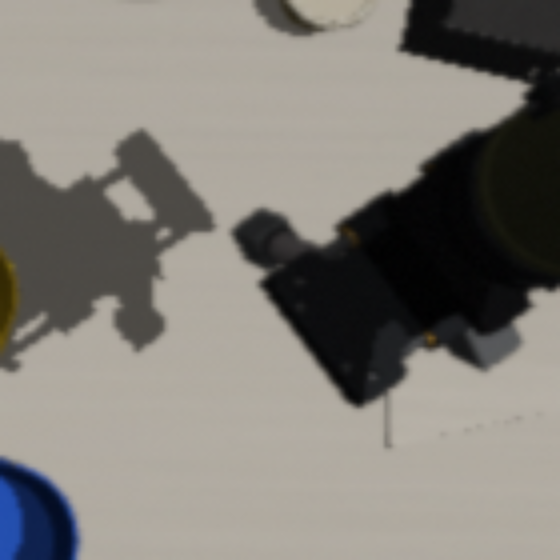

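The far end (+tool x) is the heavy one: it sits at z≈0.156 against 0.337 for the near end. Now carry it to the pot.

```bash
python3 -c "
from h import *
plan([(.4954,.2186,.301,-10)],step=.023)"
```

```text
now [ 0.4904 -0.1171  0.3016] -54.2 down [ 0.  0. -1.] t 6.4333 F [-0.1 -0.  -3.2]
[[87, 13, -18, 0, -3], [87, 27, -36, 0, -6], [87, 40, -54, 0, -9], [87, 53, -72, 0, -12], [87, 67, -90, 0, -15]]
[[87, 17, -14, 0, -3], [87, 35, -28, 0, -6], [87, 52, -42, 0, -9], [87, 70, -55, 0, -12], [87, 88, -69, 0, -14]]
[[87, 20, -10, 0, -3], [87, 40, -19, 0, -6], [87, 61, -28, 1, -9], [87, 81, -37, 1, -12], [87, 102, -47, 1, -15]]
```

Emit:
{"api": "arm_command", "payload": {"motion": [[0,13,-18,0,-3],[0,27,-36,0,-6],[0,40,-54,0,-9],[0,53,-72,0,-12],[0,67,-90,0,-15]]}}

```text
time: 6.85
position: [0.4919, -0.0031, 0.3016]
tool_rot: [-2.835, -1.353, -0.0]
ft_force: [0.1, 0.7, -3.4]
grip_width: 0.184
grip_force: 35.0
```

Emit:
{"api": "arm_command", "payload": {"motion": [[0,17,-14,0,-3],[0,35,-28,0,-6],[0,52,-42,0,-9],[0,70,-55,0,-12],[0,88,-69,0,-14]]}}

```text
time: 7.27
position: [0.4944, 0.1091, 0.3015]
tool_rot: [2.649, 1.689, 0.0]
ft_force: [0.5, 0.7, -3.0]
grip_width: 0.181
grip_force: 35.0
```

Emit:
{"api": "arm_command", "payload": {"motion": [[0,20,-10,0,-3],[0,40,-19,0,-6],[0,61,-28,1,-9],[0,81,-37,1,-12],[0,102,-47,1,-15]]}}

```text
time: 7.68
position: [0.4953, 0.2212, 0.3004]
tool_rot: [2.405, 2.02, -0.0]
ft_force: [0.6, 0.6, -3.4]
grip_width: 0.18
grip_force: 35.0
```

Emit:
{"api": "arm_command", "payload": {"motion": [[0,0,0,0,0],[0,0,0,0,0],[0,0,0,0,0],[0,0,0,0,0],[0,0,0,0,0]]}}

```text
time: 8.1
position: [0.4956, 0.2182, 0.3007]
tool_rot: [2.412, 2.013, 0.0]
ft_force: [-0.5, 0.5, -3.3]
grip_width: 0.183
grip_force: 35.0
```

Emit:
{"api": "arm_command", "payload": {"motion": [[0,0,0,0,0],[0,0,0,0,0],[0,0,0,0,0],[0,0,0,0,0],[0,0,0,0,0]]}}

```text
time: 8.52
position: [0.4952, 0.2191, 0.3006]
tool_rot: [-2.411, -2.014, -0.0]
ft_force: [0.0, 0.7, -2.9]
grip_width: 0.183
grip_force: 35.0
```

```bash
python3 - <<'E'
from h import *
snap('scene','s4'); snap('top','t4')
cv2.imwrite('pics/c4.png',np.hstack([cv2.resize(cv2.imread('pics/t4.png')[170:310,260:400],(400,400)),cv2.resize(cv2.imread('pics/s4.png')[100:290,260:450],(400,400))]))
plan([(.4954,.2186,.185,-10)],step=.025)
E
```

```text
now [0.4952 0.2192 0.3006] -10.2 down [ 0.  0. -1.] t 8.6167 F [ 0.8 -0.1 -2.2]
[[87, 0, 0, 23, 0], [87, 0, 0, 46, 0], [87, 0, 0, 69, 0], [87, 0, 0, 92, 0], [87, -1, 0, 116, 0]]
```

View pics/c4.png

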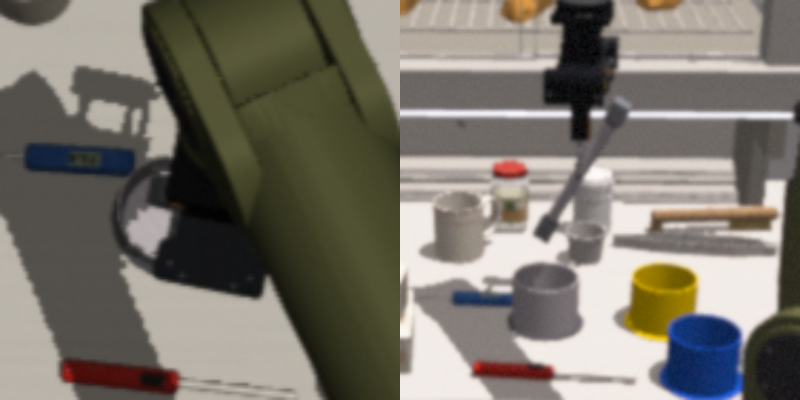

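The scene half shows the rod hanging heavy end down, its lower cap at crop (546,228) just above the grey pot (545,300). One check of the lower cap's position from depth.

```bash
python3 - <<'E'
from h import *
P=cloud('scene',np.load('pics/s4.npz')['d']);q=P[100:290,260:450].reshape(-1,3)
s=get_state()['position'];u=np.array([.176,.984]);n=np.array([.984,-.176])
def ab(x):return (x[...,:2]-s[:2])@u,(x[...,:2]-s[:2])@n
a,b=ab(q);m=(abs(b)<.04)&(a<.08)&(a>-.08)
for lo,hi in((.115,.15),(.15,.2),(.2,.24),(.31,.35)):
    k=m&(q[:,2]>lo)&(q[:,2]<hi);print(lo,k.sum(),'along',a[k].min().round(3),np.median(a[k]).round(3),a[k].max().round(3),'across',np.median(b[k]).round(3),'z',q[k,2].min().round(3))
r=P[215:265,300:345].reshape(-1,3);r=r[(r[:,2]>.068)&(r[:,2]<.085)];(cx,cy),R=cv2.minEnclosingCircle(r[:,:2].astype(np.float32));print('pot',len(r),cx,cy,R,'rel',ab(np.array([cx,cy])))
E
```

```text
0.115 40 along 0.031 0.046 0.062 across -0.012 z 0.134
0.15 143 along 0.01 0.033 0.057 across -0.008 z 0.151
0.2 86 along -0.009 0.008 0.025 across -0.007 z 0.201
0.31 212 along -0.066 -0.041 0.011 across -0.014 z 0.31
pot 177 0.5025780200958252 0.2649379372596741 0.053539495915174484 rel (np.float64(0.04633946725447162), np.float64(-0.0008362831387615666))
```

Emit:
{"api": "arm_command", "payload": {"motion": [[0,0,0,23,0],[0,0,0,46,0],[0,0,0,69,0],[0,0,0,90,0],[0,0,0,110,0]]}}

```text
time: 9.03
position: [0.495, 0.2191, 0.1894]
tool_rot: [-2.41, -2.015, 0.0]
ft_force: [1.0, -0.5, -2.8]
grip_width: 0.18
grip_force: 35.0
```

Emit:
{"api": "arm_command", "payload": {"motion": [[0,0,0,4,0],[0,0,0,8,0],[0,0,0,11,0],[0,0,0,12,0],[0,0,0,12,0]]}}

```text
time: 9.45
position: [0.4958, 0.2195, 0.1795]
tool_rot: [2.41, 2.015, 0.003]
ft_force: [-0.2, -0.9, -3.4]
grip_width: 0.179
grip_force: 35.0
```

Emit:
{"api": "arm_command", "payload": {"motion": [[0,0,0,1,0],[0,0,0,2,0],[0,0,0,3,0],[0,0,0,3,0],[0,0,0,3,0]]}}

```text
time: 9.87
position: [0.4952, 0.2192, 0.1756]
tool_rot: [-2.41, -2.015, -0.0]
ft_force: [-0.2, -1.2, -3.1]
grip_width: 0.177
grip_force: 35.0
```

Emit:
{"api": "arm_command", "payload": {"motion": [[0,0,0,1,0],[0,0,0,2,0],[0,0,0,3,0],[0,0,0,3,0],[0,0,0,3,0]]}}

```text
time: 10.28
position: [0.4959, 0.2183, 0.174]
tool_rot: [2.41, 2.013, 0.001]
ft_force: [-2.9, -3.4, 5.3]
grip_width: 0.181
grip_force: 35.0
```

Emit:
{"api": "arm_command", "payload": {"motion": [[0,0,0,1,0],[0,0,0,2,0],[0,0,0,3,0],[0,0,0,3,0],[0,0,0,3,0]]}}

```text
time: 10.7
position: [0.4968, 0.217, 0.1724]
tool_rot: [2.41, 2.011, 0.002]
ft_force: [-2.4, -5.8, 12.3]
grip_width: 0.179
grip_force: 35.0
```

```bash
python3 - <<'E'
from h import *
snap('scene','s5')
cv2.imwrite('pics/c5.png',cv2.resize(cv2.imread('pics/s5.png')[130:290,260:420],(600,600)))
plan([])
E
```

```text
now [0.4968 0.217  0.1724] -10.3 down [ 0.003 -0.001 -1.   ] t 10.75 F [-2.5 -6.6 13.1]
```

View pics/c5.png

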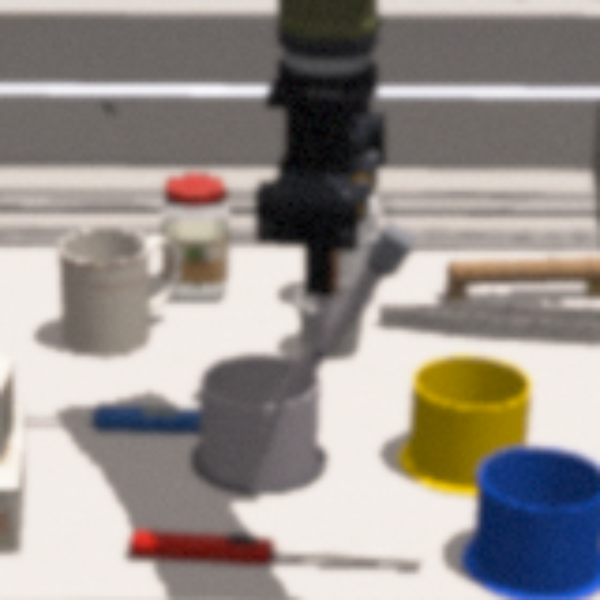

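The rod stands inside the grey pot (crop 265,430) and rises over its right rim; the floor was touched at the predicted height. I'll unload slightly, then release.

Emit:
{"api": "arm_command", "payload": {"motion": [[0,0,0,-2,0],[0,0,0,-4,0],[0,0,0,-4,0],[0,0,0,-4,0]]}}

```text
time: 11.08
position: [0.4957, 0.2192, 0.174]
tool_rot: [2.41, 2.014, 0.002]
ft_force: [-0.0, -1.3, 2.9]
grip_width: 0.181
grip_force: 35.0
```

Emit:
{"api": "arm_command", "payload": {"motion": [[24,0,0,0,0],[32,0,0,0,0],[40,0,0,0,0],[50,0,0,0,0],[60,0,0,0,0]]}}

```text
time: 11.5
position: [0.4951, 0.2194, 0.1734]
tool_rot: [-2.41, -2.015, 0.0]
ft_force: [1.1, -0.2, 0.0]
grip_width: 0.471
grip_force: 0.0
```

Emit:
{"api": "arm_command", "payload": {"motion": [[70,0,0,0,0],[70,0,0,0,0],[70,0,0,0,0],[70,0,0,0,0],[70,0,0,0,0]]}}

```text
time: 11.92
position: [0.4952, 0.2192, 0.1736]
tool_rot: [-2.411, -2.015, -0.0]
ft_force: [0.4, -0.3, -0.0]
grip_width: 0.788
grip_force: 0.0
```

```bash
python3 - <<'E'
from h import *
snap('scene','s6')
cv2.imwrite('pics/c6.png',cv2.resize(cv2.imread('pics/s6.png')[130:290,260:420],(600,600)))
plan([])
E
```

```text
now [0.4952 0.2192 0.1736] -10.2 down [ 0.  0. -1.] t 11.9667 F [ 0.3  0.4 -0.8]
```

View pics/c6.png

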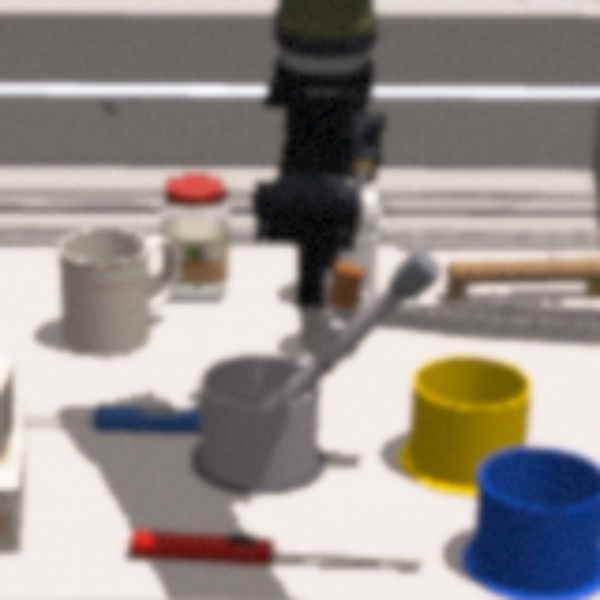

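The rod leans on the right rim with its top cap at (418,268); the brown grip (350,285) is free between the fingers. Retreating straight up.

Emit:
{"api": "arm_command", "payload": {"motion": [[70,0,0,-10,0],[70,0,0,-25,0],[70,0,0,-45,0],[70,0,0,-65,0],[70,0,0,-85,0]]}}

```text
time: 12.38
position: [0.4953, 0.2191, 0.2603]
tool_rot: [2.411, 2.014, 0.001]
ft_force: [0.0, 0.2, 0.3]
grip_width: 0.803
grip_force: 0.0
```

Emit:
{"api": "arm_command", "payload": {"motion": [[70,0,0,-25,0],[70,20,0,-40,0],[70,40,0,-50,0],[70,60,0,-50,0],[70,70,0,-50,0]]}}

```text
time: 12.8
position: [0.5077, 0.2911, 0.31]
tool_rot: [-2.407, -2.017, -0.004]
ft_force: [-1.3, 0.5, -0.4]
grip_width: 0.803
grip_force: 0.0
```

Emit:
{"api": "arm_command", "payload": {"motion": [[70,0,0,0,0],[70,0,0,0,0],[70,0,0,0,0],[70,0,0,0,0],[70,0,0,0,0]]}}

```text
time: 13.22
position: [0.5078, 0.2867, 0.3086]
tool_rot: [2.412, 2.013, -0.0]
ft_force: [0.2, 0.3, -0.5]
grip_width: 0.806
grip_force: 0.0
```

```bash
python3 - <<'E'
from h import *
snap('scene','s7');snap('top','t7')
cv2.imwrite('pics/c7.png',np.hstack([cv2.resize(cv2.imread('pics/t7.png')[170:310,260:400],(400,400)),cv2.resize(cv2.imread('pics/s7.png')[130:290,260:420],(400,400))]))
plan([])
E
```

```text
now [0.5077 0.2872 0.3087] -10.3 down [ 0.  0. -1.] t 13.3167 F [-0.5  0.2 -0.5]
```

View pics/c7.png

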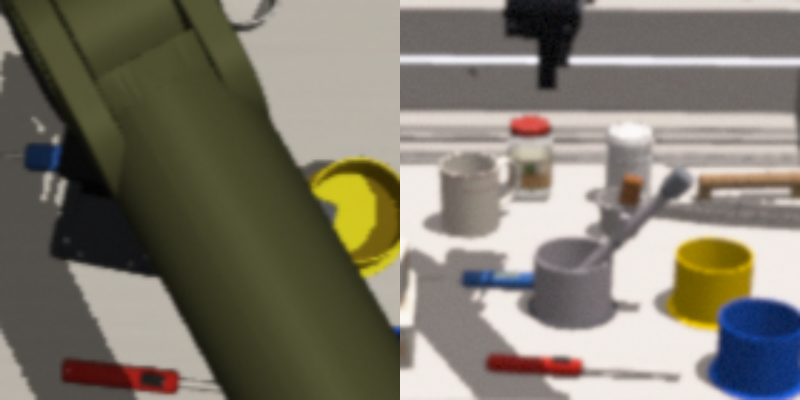

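The rod leans in the pot, unchanged, with the gripper well clear. I'll check numerically that its end is on the floor and that it is still, then hand in.

```bash
python3 - <<'E'
from h import *
pot=np.array([.503,.2643]);L=np.array([-.176,-.984]);n=np.array([.984,-.176])
for t in('s6','s7'):
    q=cloud('scene',np.load(f'pics/{t}.npz')['d'])[130:290,260:420].reshape(-1,3)
    a=(q[:,:2]-pot)@L;b=(q[:,:2]-pot)@n
    m=(abs(b)<.03)&(a>.035)&(a<.16)&(q[:,2]>.085)&(q[:,2]<.3)
    print(t,m.sum(),[(round(c,3),np.percentile(q[m&(abs(a-c)<.005),2],[10,50,90]).round(3).tolist(),np.median(b[m&(abs(a-c)<.005)]).round(3)) for c in np.arange(.04,.15,.015) if (m&(abs(a-c)<.005)).any()])
E
```

```text
s6 512 [(np.float64(0.04), [0.088, 0.091, 0.098], np.float64(-0.002)), (np.float64(0.055), [0.094, 0.113, 0.165], np.float64(-0.012)), (np.float64(0.07), [0.117, 0.169, 0.283], np.float64(-0.007)), (np.float64(0.085), [0.129, 0.143, 0.174], np.float64(-0.006)), (np.float64(0.1), [0.143, 0.155, 0.166], np.float64(-0.007)), (np.float64(0.115), [0.163, 0.178, 0.191], np.float64(-0.011)), (np.float64(0.13), [0.172, 0.184, 0.192], np.float64(-0.01))]
s7 458 [(np.float64(0.04), [0.087, 0.091, 0.096], np.float64(-0.007)), (np.float64(0.055), [0.095, 0.113, 0.164], np.float64(-0.013)), (np.float64(0.07), [0.112, 0.147, 0.178], np.float64(-0.007)), (np.float64(0.085), [0.128, 0.142, 0.174], np.float64(-0.006)), (np.float64(0.1), [0.142, 0.154, 0.165], np.float64(-0.004)), (np.float64(0.115), [0.162, 0.179, 0.191], np.float64(-0.009)), (np.float64(0.13), [0.173, 0.184, 0.192], np.float64(-0.01))]
```

```bash
python3 -c "
from bench import *
print(close_job())"
```

```text
the job is handed in; nothing more can be done
None
```

I lifted the drain rod by its stirrup, which showed the far end to be the heavy one. It now stands heavy end down on the floor of the large steel pot, leaning on the rim at about 47° with the gripper clear, and I handed the job in at about 13 s.

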